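# Change-over of a bayonet filter manifold with a cam-operated inlet valve

### The job

Change the filter cartridges. First shut the manifold's inlet valve by turning the crank anticlockwise all the way back to its stop. With the valve shut, unlock the spent cartridge (red) and stand it upright in the grey tray, and push each fresh cartridge (blue, two or three of them on the worktop) down into a free socket and turn it clockwise a quarter turn to the stop, so that it stays locked; only when all this is done, crank clockwise until the cam follower rests in the middle of the cam's flat (yellow) dwell and let go. Do not knock over or shift the flask and the amber bottle.

Things in the scene. Friction and masses are not known exactly. Their poses are not given: they have to be found in the camera images.
- manifold: grey filter manifold with cam valve, fixed; origin on the worktop under the middle socket, z up, y along the row of sockets towards the cam. Base plate x +-60, y -152 to 288 mm, 8 thick; socket block 98 x 281 mm centred on the origin, flat top at 50 mm; sockets at y = -92, 0, 92 mm. Cam housing 96 x 96 mm at y = 235, top at 24 mm. Unused sockets seal themselves
- socket0 (a point): centre of the mouth of the bayonet socket farthest from the cam (manifold y = -92 mm), in the top face, axes as the manifold's. All sockets: bore 51 mm diameter; two entry slots for the lugs on its +x and -x sides (orange marks), 14 mm wide, out to 35 mm from the axis; the rim is 8 mm thick
- socket1 (a point): as socket0, middle one. All sockets: a spring plunger meets the cartridge's underside 11 mm below the mouth (lugs still in the slots) and yields down to 21 mm depth, pushing back with 5 N at first, 10 N at the bottom. From 17 mm depth on the lugs are under the rim and the cartridge can turn
- socket2 (a point): as socket0, the one next to the cam. All sockets: pressed down, the cartridge turns clockwise seen from above by 85 degrees to a hard stop at the green marks (anticlockwise is blocked); let go there, the spring holds it locked with its underside 17 mm below the mouth; let go before turning, it springs up to about 11 mm
- crank (a joint): angle of hand crank and cam, rad, grows clockwise seen from above. 0: at its stop, valve shut. The cam's flat dwell (yellow) faces the follower from 1.6 to 2.8, middle 2.2: valve open, stays by itself; end stop 3.7. On the flanks beside the dwell a spring turns it away. Turns with under 5 N at the knob. At 2.2 the arm points along manifold +y, away from the sockets
- crank_grip (a point): on the axis of the crank's black upright knob, 90 mm above the worktop, where to grip it. The knob is 18 mm in diameter, from 60 to 104 mm height, spins freely on its pin, and goes round the cam axis at 50 mm radius; crank arm below it, top at 58 mm
- cam_axis (a point): on the upright cam axis, 90 mm above the worktop
- follower (a joint): lift of the cam follower and valve stem, m: 0 shut, 0.012 on the dwell (fully open)
- cartridge_a: filter cartridge, 92 mm tall, 0.2-0.35 kg, upright; origin at centre of underside, z up. Steel spigot 48 mm diameter, height 0-22 mm, with two orange lugs at its foot on the +x and -x sides (10 mm wide, 9 high, out to 32 mm from the axis); white body 66 mm diameter, 22-62 mm; blue fin 56 mm long in x, 18 thick in y, 62-92 mm. Same after a half turn. May be absent (None from the start)
- cartridge_b: as cartridge_a
- cartridge_c: as cartridge_a
- spent_0: spent cartridge with red fin and red band, otherwise as cartridge_a, locked in socket0 at the start (turned 85 degrees clockwise from the slots); to take it out, press it down, turn it back anticlockwise and lift. Only one of spent_0, spent_1, spent_2 is there, the others are absent (None from the start)
- spent_1: as spent_0, locked in socket1
- spent_2: as spent_0, locked in socket2
- discard_tray: fixed grey open tray for the spent cartridge, 140 x 140 mm outside, 35 mm high, walls and floor 4 mm thick, origin at the centre of its underside; stands left of the cam end
- flask: bystander: 100 ml conical flask with a yellow filling, 65 mm diameter, 104 mm tall, origin at the centre of its underside, stands in front of the manifold
- amber_bottle: bystander: small amber bottle with a white cap, 48 mm diameter, 105 mm tall, origin at the centre of its underside, stands behind the work
Mind the look-alikes: they are no part of the job. What is shaped like the cartridge_a but turquoise is not meant. What is shaped like the cartridge_c but green is not meant.

How it is judged:
By the outcome, as a careful person would: the job done as asked, in the order asked, and still so for the second after the job is handed in, with the robot touching nothing.
Of cartridge_a, cartridge_b, cartridge_c only 2 to 3 are there at a start; the rules pass over those that are not, and their reading is None.
Of spent_0, spent_1, spent_2 only 1 to 1 are there at a start; the rules pass over those that are not, and their reading is None.
At some moment in a run one of cartridge_a, cartridge_b, cartridge_c may be knocked a few centimetres aside while the robot is not near it.
It also fails if it takes over 210 s, if anything falls off the work surface, if the arm or the gripper's body presses on something with over 40 N, if the wrist force passes 120 N, or if a joint passes its speed limit or range.

### The arm

A 6-joint arm with a two-finger parallel gripper is mounted at the origin on a cart in front of the work surface, level with it; the furniture and walls round the work are solid. World frame = base frame: x ahead of the robot, y to its left, z up, the work surface at z = 0. Lengths are in m, angles in rad, forces in N, time in s.
With the tool pointing down it reaches from about 0.35 to 0.725 m from the base axis. Payload 4.3 kg.
Tool frame: the origin (TCP) lies between the finger pads; the fingertips stand 25 mm ahead of it and the grasp point (between the pads) lies 6 mm ahead of it; z points along the fingers, y is the line along which they close (so a half turn about z gives the same grasp; the last joint's range is limited). The gripper opens to 85 mm and grips with 20 to 120 N. Pads are 22 mm wide; open, the fingers measure 114 mm over their backs; the gripper's body (76 mm by 85 mm) begins 54 mm behind the grasp point. The pads swing forward as they close: fully open they stand 13 mm farther back than shut.
Start: joints at [-1.308, 0.377, 0.081, 1.274, 0, 1.46], TCP at [0.209, -0.536, 0.256] pointing down, gripper open.
Joint ranges: [-2.72, 2.72], [-0.84, 1.66], [-1.02, 1.22], [-1.77, 2.12], [-1.37, 1.28], [-3.14, 3.14]. Speed limits (rad/s): [2.57, 2.57, 3.14, 3.14, 3.14, 3.14].

### API

Orientations are given as a unit quaternion [x, y, z, w].
In Python, from cell import arm gives the robot as it stands.
- The arm moves only by the tool drive_tool, never from a script. Its argument "commands" is one flat list of numbers, 7 for each row, row after row: the shift along the world's x, y, z in mm, then the turn, a rotation vector about the world's x, y, z in degrees, then the finger opening in mm, from 0 to 85.4. In form: [x, y, z, ax, ay, az, claw, x, y, z, ax, ay, az, claw, ...]. A call has 1 to 10 rows; each row is the pose to reach, as a shift and turn from the pose commanded when the call began; what a row does not reach only later rows make up. A row lasts 1/12 s, in which the tool goes at most 41.7 mm and 7.16 degrees, less where a joint would pass 70% of its speed; a pose out of reach is approached as far as the arm can. A call with a gripper value outside its range is refused whole. The fingers move at their own pace and stop on an object; "grip_force" is the grip in N (left out, the last holds). Time passes only in rows, so rows that repeat a pose let the fingers close. It gives the time, the measured TCP pose, the force, the opening and the grip force at its end, in the units of the state.
- arm.read_state(): the state, without advancing time (a new reading comes with each control period).
- arm.camera(name): name is "side" or "top" or "wrist"; returns a dict with "image" (384x512x3 uint8, red, green, blue), "fov_y" (degrees; the focal length in pixels is half the picture's height over the tangent of half this angle, whatever the lens; pixels are square), "cx", "cy" (the principal point, pixels), "extrinsics" (4x4, takes a point from world to camera coordinates). Camera axes: x right, y up, looking along -z (the intrinsics and any distortion apply to the point x, -y, -z); pixel columns grow to the right and rows downward; lengths in m; the calibration is good to about 2 mm. A picture is of the moment at which its call begins. There is no depth.
- arm.finish_job(): hands the job in; it is judged then, once.
The state is a dict: "time_s": time; "joints": joint angles; "qvel": joint speeds; "joint_efforts": joint torques, N m; "eef_pos": TCP position; "tool_rot": TCP orientation; "ft_force": force on the tool from outside, world axes, zero at the start; "wrist_torque": the same for the moment, N m; "width": finger opening in m; "finger_force": force on a finger pad.
Only numpy, scipy, OpenCV 4.12 (cv2) and the standard library are available. Lean on these libraries where they do the work, as an engineer would, in place of code of your own. Each camera call takes 0.05 s, during which the arm holds its last target. There are 200 camera calls.

## Working session

There is one attempt and no reset: what is moved stays moved. The work goes in short steps, Python scripts to look and compute and a tool call to move; the robot and the scene stay as the last step left them, time stands still between calls to the robot, and variables do not carry over. Pictures are saved under pics/ and viewed, at most 14 in all, crops included, and the job is handed in when it is done.

Besides the shell and the picture viewer there is one more tool, called as a command line: name --argument value ..., lists and objects as JSON in quotes. drive_tool: Moves the arm, as the interface text tells. Its arguments: {"type":"object","properties":{"commands":{"type":"array","items":{"type":"number"}},"grip_force":{"type":"number"}},"required":["commands"]}

```bash
ls; mkdir -p pics
cat > h.py <<'E'
import numpy as np,cv2
from cell import arm
def shot(n,f=None):
    c=arm.camera(n)
    if f: cv2.imwrite('pics/'+f,c['image'][:,:,::-1])
    return c
def K(c):
    f=c['image'].shape[0]/2/np.tan(np.radians(c['fov_y'])/2); return f
def ray(c,u,v):
    f=K(c);E=np.array(c['extrinsics']);R=E[:3,:3];o=-R.T@E[:3,3]
    d=R.T@np.array([(u-c['cx'])/f,-(v-c['cy'])/f,-1]);return o,d/np.linalg.norm(d)
def plane(c,u,v,z):
    o,d=ray(c,u,v);return o+d*(z-o[2])/d[2]
def tri(rs):
    A=0;b=0
    for o,d in rs:
        P=np.eye(3)-np.outer(d,d);A=A+P;b=b+P@o
    p=np.linalg.solve(A,b);return p,[np.linalg.norm((np.eye(3)-np.outer(d,d))@(p-o)) for o,d in rs]
def proj(c,p):
    f=K(c);E=np.array(c['extrinsics']);q=E[:3,:3]@p+E[:3,3]
    return c['cx']+f*q[0]/-q[2],c['cy']+f*-q[1]/-q[2]
E
python3 - <<'E'
from h import *
for n in('top','side','wrist'):
    c=shot(n,n+'0.png');print(n,{k:(v if k!='extrinsics' else np.round(v,3).tolist()) for k,v in c.items() if k!='image'})
print(arm.read_state())
E
```

```text
pics
top {'fov_y': 50.58962501784956, 'cx': 255.529695965673, 'cy': 191.37845979089522, 'extrinsics': [[0.01, -1.0, 0.01, -0.038], [0.985, 0.012, 0.175, -0.581], [-0.175, 0.008, 0.985, -1.566], [0.0, 0.0, 0.0, 1.0]]}
side {'fov_y': 43.77643796165992, 'cx': 255.69283019728059, 'cy': 183.9383355518921, 'extrinsics': [[-0.819, -0.573, -0.001, 0.477], [0.234, -0.337, 0.912, -0.224], [-0.523, 0.747, 0.41, -1.47], [0.0, 0.0, 0.0, 1.0]]}
wrist {'fov_y': 66.78695607246885, 'cx': 253.9906820369339, 'cy': 188.44000553166356, 'extrinsics': [[0.364, -0.931, -0.002, -0.575], [0.886, 0.347, -0.308, 0.041], [0.287, 0.11, 0.951, -0.38], [0.0, 0.0, 0.0, 1.0]]}
{'time_s': 0.15, 'joints': array([-1.30830455e+00,  3.77921088e-01,  7.99645746e-02,  1.27440089e+00,
       -3.37082517e-07,  1.46049778e+00]), 'qvel': array([ 0.00084753, -0.00214642,  0.00659514, -0.00075289,  0.00010271,
        0.00089747]), 'joint_efforts': array([ 1.01127956e-03, -4.64036143e+01,  2.70169508e+01,  1.38364022e-02,
       -1.61575413e-04, -5.76637404e-06]), 'eef_pos': array([ 0.20931314, -0.5350676 ,  0.25557305]), 'tool_rot': array([ 9.82678360e-01,  1.85317653e-01, -5.95071146e-05, -7.78267209e-04]), 'ft_force': array([ 0.04110723, -0.38633381,  0.45118588]), 'wrist_torque': array([-0.03379788,  0.02511617,  0.01049248]), 'finger_force': 0.0, 'width': 0.08564117657792981}
```

View pics/top0.png

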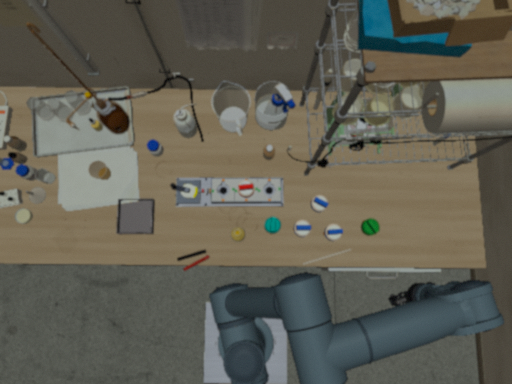

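View pics/side0.png

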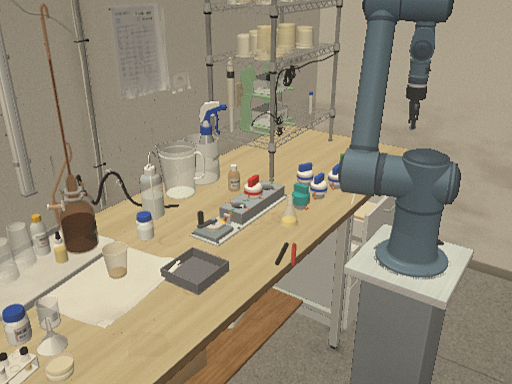

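Run:
```python
from h import *
a=cv2.imread('pics/top0.png');b=cv2.imread('pics/side0.png')
A=cv2.resize(a[130:275,110:400],(800,400),interpolation=cv2.INTER_CUBIC)
B=cv2.resize(b[150:270,150:350],(333,200),interpolation=cv2.INTER_CUBIC)
o=np.zeros((600,800,3),np.uint8);o[:400]=A;o[400:,:333]=B;o[400:,340:340+267]=cv2.resize(cv2.imread('pics/wrist0.png'),(267,200))
cv2.imwrite('pics/c0.png',o)
c=arm.camera('top')
for n,u,v,z in [('blue1',320,203,.09),('blue2',303,229,.09),('blue3',334,232,.09),('turq',273,225,.09),('green',371,227,.09),('red',246,188,.12),('plateL',176,193,.0),('plateR',284,193,0),('flask',238,235,.05),('amber',268,151,.1),('tray',136,216,.03),('knob',174,186,.1)]:
    print(n,plane(c,u,v,z).round(3))
```

```text
blue1 [ 0.532 -0.281  0.09 ]
blue2 [ 0.431 -0.214  0.09 ]
blue3 [ 0.421 -0.332  0.09 ]
turq [ 0.445 -0.099  0.09 ]
green [ 0.441 -0.475  0.09 ]
red [0.582 0.006 0.12 ]
plateL [0.58  0.294 0.   ]
plateR [ 0.585 -0.149  0.   ]
flask [0.408 0.036 0.05 ]
amber [ 0.735 -0.078  0.1  ]
tray [0.48  0.443 0.03 ]
knob [0.59  0.284 0.1  ]
```

View pics/c0.png

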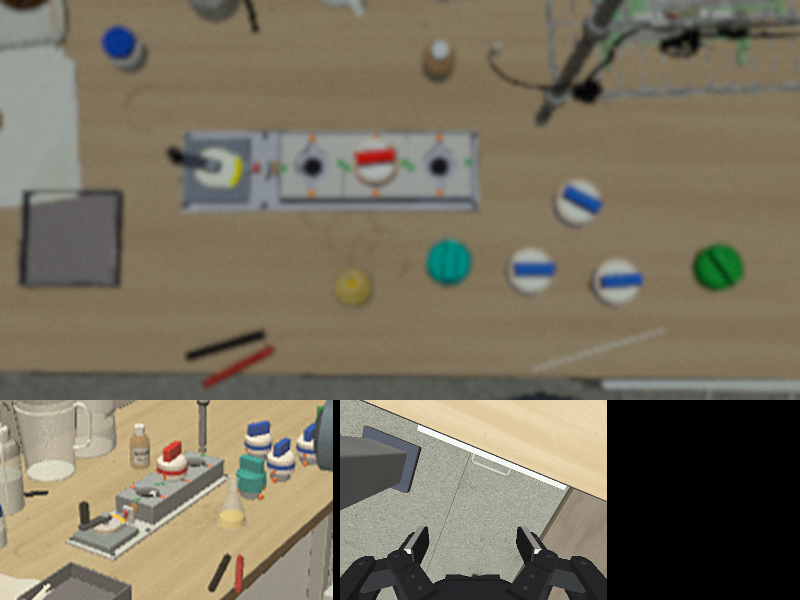

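Candidates (top view): blue fins at (320,203), (303,229), (334,232) are the fresh cartridges. Turquoise (273,225) and green (371,227) are decoys. The red fin (246,188) is the spent cartridge, in the middle socket. The crank points +y, at about 2.2, and the flask is at (238,235). Next I move to a look pose.

drive_tool --commands '[40,56,7,0,0,7,60,80,112,14,0,0,14,60,120,168,21,0,0,21,60,160,224,28,0,0,28,60,200,280,34,0,0,35,60,241,336,40,0,0,42,60,241,336,44,0,0,49,60,241,336,44,0,0,56,60,241,336,44,0,0,63,60,241,336,44,0,0,68.6,60]'

```text
time_s: 1.03
eef_pos: [0.4511, -0.1975, 0.3006]
tool_rot: [0.705, 0.709, 0.0, 0.0]
ft_force: [0.7, -1.2, -0.1]
width: 0.0604
finger_force: 0.0
```

drive_tool --commands '[0,0,0,0,0,0,60,0,0,0,0,0,0,60]'

```text
time_s: 1.2
eef_pos: [0.4514, -0.1978, 0.3004]
tool_rot: [0.706, 0.708, -0.0, 0.0]
ft_force: [0.0, -0.8, -1.6]
width: 0.06
finger_force: 0.0
```

```bash
cat >> h.py <<'E'
import pickle
def save(name,cam='wrist'):
    c=shot(cam,name+'.png');pickle.dump(c,open('pics/'+name+'.pkl','wb'));return c
def load(n): return pickle.load(open('pics/'+n+'.pkl','rb'))
def st():
    from scipy.spatial.transform import Rotation as R
    s=arm.read_state();M=R.from_quat(s['tool_rot']).as_matrix()
    print('t%.2f'%s['time_s'],'tcp',(s['eef_pos']*1000).round(1),'yaw %.2f'%np.degrees(np.arctan2(M[1,0],M[0,0])),'z',M[:,2].round(3),'F',s['ft_force'].round(1),'w %.1f'%(s['width']*1000),'J',np.degrees(s['joints']).round(0));return s
E
python3 -c "
from h import *
st();save('w1')"
```

```text
t1.20 tcp [ 451.4 -197.8  300.4] yaw 90.19 z [ 0. -0. -1.] F [ 0.  -0.8 -1.6] w 60.0 J [-31.  11.  -3.  76.  -0.  59.]
```

View pics/w1.png

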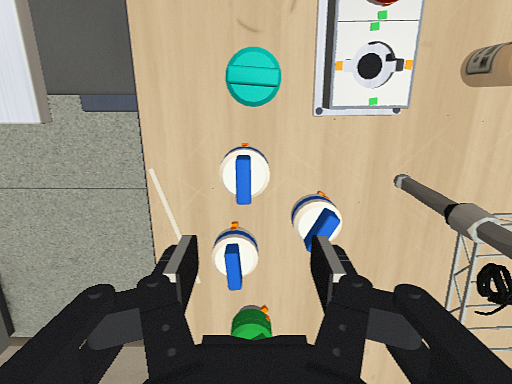

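The view shows the blue fins at (243,180), (322,230) and (233,267), turquoise at (253,77) and socket0 at (373,65). Next come two manifold views.

drive_tool --commands '[14,40,0,0,0,0,60,28,80,0,0,0,0,60,42,120,0,0,0,0,60,56,160,0,0,0,0,60,70,200,0,0,0,0,60,70,200,0,0,0,0,60,70,200,0,0,0,0,60]'

```text
time_s: 1.83
eef_pos: [0.5205, 0.0008, 0.2998]
tool_rot: [0.707, 0.707, -0.0, -0.0]
ft_force: [0.2, 0.2, 0.3]
width: 0.0601
finger_force: 0.0
```

```bash
python3 -c "
from h import *
st();save('w2')"
```

```text
t1.83 tcp [520.5   0.8 299.8] yaw 90.02 z [-0.001 -0.    -1.   ] F [0.2 0.2 0.3] w 60.1 J [-7. 15.  1. 77. -0. 83.]
```

drive_tool --commands '[10,40,0,0,0,0,60,20,80,0,0,0,0,60,30,120,0,0,0,0,60,40,160,0,0,0,0,60,40,160,0,0,0,0,60,40,160,0,0,0,0,60]'

```text
time_s: 2.38
eef_pos: [0.5608, 0.1595, 0.2997]
tool_rot: [0.708, 0.707, -0.001, 0.0]
ft_force: [0.1, -0.1, -0.0]
width: 0.0597
finger_force: 0.0
```

```bash
python3 -c "
from h import *
st();save('w3')
a=cv2.imread('pics/w2.png');b=cv2.imread('pics/w3.png')
o=np.hstack([cv2.resize(a,(400,300)),cv2.resize(b,(400,300))]);cv2.imwrite('pics/c1.png',o)"
```

```text
t2.38 tcp [560.8 159.5 299.7] yaw 89.93 z [-0.001 -0.001 -1.   ] F [ 0.1 -0.1 -0. ] w 59.7 J [ 10.  22.  12.  80.  -0. 100.]
```

View pics/c1.png

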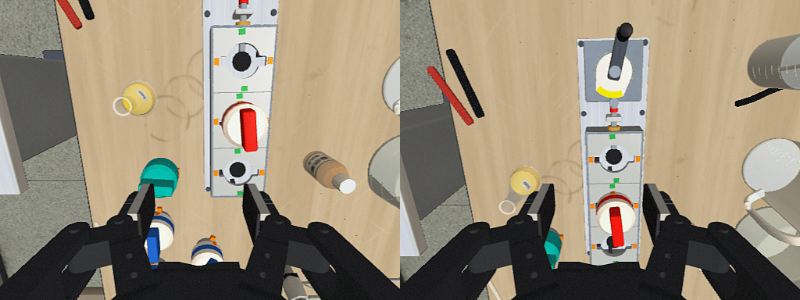

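```bash
cat >> h.py <<'E'
def blobs(c,lo,hi,amin=12):
    hsv=cv2.cvtColor(c['image'],cv2.COLOR_RGB2HSV);m=cv2.inRange(hsv,np.array(lo),np.array(hi))
    n,l,s,ce=cv2.connectedComponentsWithStats(m);return [(ce[i].round(1).tolist(),int(s[i][4])) for i in range(1,n) if s[i][4]>=amin],l
E
python3 - <<'E'
from h import *
for n in('w1','w2','w3'):
    c=load(n)
    for nm,lo,hi in(('or',(8,150,150),(20,255,255)),('gr',(50,130,100),(75,255,255)),('ye',(24,170,150),(34,255,255)),('red',(0,170,80),(5,255,255))):
        print(n,nm,[(b,a,plane(c,*b,.05)[:2].round(4).tolist()) for b,a in blobs(c,lo,hi)[0]])
c=load('w3');g=c['image'].max(2)
m=(g<75).astype(np.uint8);m[200:]=0;n,l,s,ce=cv2.connectedComponentsWithStats(m)
print([(s[i].tolist(),ce[i].round(0).tolist()) for i in range(1,n) if s[i][4]>60])
c=save('t1','top');m=(c['image'].max(2)<75).astype(np.uint8);n,l,s,ce=cv2.connectedComponentsWithStats(m)
print([(s[i].tolist(),ce[i].round(1).tolist()) for i in range(1,n) if 165<ce[i][0]<200 and 170<ce[i][1]<205])
c=save('s1','side')
E
```

```text
w1 or [([338.7, 65.0], 54, [0.5497, -0.0871]), ([408.4, 64.0], 58, [0.6308, -0.0857]), ([244.8, 144.4], 21, [0.4394, -0.1804]), ([322.4, 194.1], 24, [0.5427, -0.2466]), ([234.2, 225.2], 40, [0.424, -0.2925]), ([264.2, 309.0], 37, [0.4676, -0.4332]), ([267.5, 317.8], 12, [0.4729, -0.4498])]
w1 gr [([382.0, 14.4], 67, [0.593, -0.0349]), ([374.6, 25.9], 60, [0.5862, -0.0463]), ([372.9, 100.7], 45, [0.5947, -0.1269]), ([259.9, 317.7], 23, [0.4611, -0.4496]), ([265.8, 322.8], 24, [0.4704, -0.4594]), ([250.4, 330.8], 436, [0.4464, -0.4751])]
w1 ye []
w1 red [([385.6, 0.7], 34, [0.5951, -0.0217])]
w2 or [([311.7, 29.2], 73, [0.5848, 0.1484]), ([345.5, 77.0], 54, [0.6278, 0.0981]), ([276.5, 78.1], 53, [0.5464, 0.0968]), ([276.0, 155.5], 40, [0.5481, 0.0042]), ([276.0, 221.2], 33, [0.5502, -0.0875]), ([334.8, 220.6], 32, [0.631, -0.0865]), ([202.8, 269.6], 58, [0.4454, -0.1645]), ([271.9, 304.7], 40, [0.5473, -0.2261]), ([274.4, 312.1], 17, [0.5514, -0.2398])]
w2 gr [([309.6, 39.8], 59, [0.5831, 0.1376]), ([312.3, 112.9], 47, [0.5912, 0.057]), ([306.0, 122.5], 42, [0.5841, 0.0455]), ([303.8, 
[... 548 characters left out ...]
 31, [0.5484, 0.0045]), ([302.0, 262.5], 30, [0.6294, 0.0059]), ([206.2, 302.7], 28, [0.4874, -0.064]), ([247.3, 315.5], 26, [0.5497, -0.0878]), ([300.0, 315.0], 25, [0.631, -0.0869])]
w3 gr [([271.1, 174.6], 40, [0.5826, 0.1374]), ([276.5, 230.8], 33, [0.5915, 0.0565]), ([271.4, 238.0], 31, [0.5846, 0.0453])]
w3 ye [([267.6, 118.9], 254, [0.5771, 0.2084])]
w3 red [([63.6, 121.4], 866, [0.3253, 0.2056]), ([272.8, 140.9], 45, [0.584, 0.1813]), ([273.7, 254.5], 174, [0.5883, 0.0191]), ([276.8, 290.3], 683, [0.5941, -0.0417])]
[([268, 29, 30, 59, 456], [285.0, 45.0]), ([59, 63, 49, 88, 1033], [83.0, 106.0]), ([429, 113, 61, 24, 443], [456.0, 124.0]), ([264, 191, 20, 9, 148], [273.0, 195.0])]
[]
```

Run:
```python
from h import *
c=load('w3')
m=(c['image'].max(2)<75).astype(np.uint8);m[92:]=0;
for v in range(28,90,6): 
    x=np.where(m[v,255:310])[0]+255; print(v,x.min() if len(x) else 0,x.max() if len(x) else 0,end=' | ')
print()
o=np.array([.5888,.0052]);ax=o+.235*np.array([-np.sin(.0175),np.cos(.0175)]);print(ax)
for q in(2.2,2.1,2.0,1.9):
    a=np.pi/2+.0175-(q-2.2);k=ax+.05*np.array([np.cos(a),np.sin(a)])
    print(q,k.round(4),'top',np.round(proj(c,[*k,.104])),'base',np.round(proj(c,[*k,.06])))
im=c['image'][:130,200:350];cv2.imwrite('pics/k.png',cv2.resize(im,(600,520),interpolation=cv2.INTER_CUBIC)[:,:,::-1])
```

```text
28 0 0 | 34 280 296 | 40 277 296 | 46 276 293 | 52 275 289 | 58 274 274 | 64 272 288 | 70 271 272 | 76 270 285 | 82 269 284 | 88 283 283 | 
[0.58468771 0.24016402]
2.2 [0.5838 0.2902] top [278.  37.] base [275.  44.]
2.1 [0.5788 0.2898] top [273.  37.] base [271.  44.]
2.0 [0.5739 0.289 ] top [268.  38.] base [266.  45.]
1.9 [0.5691 0.2877] top [263.  40.] base [262.  47.]
```

View pics/k.png

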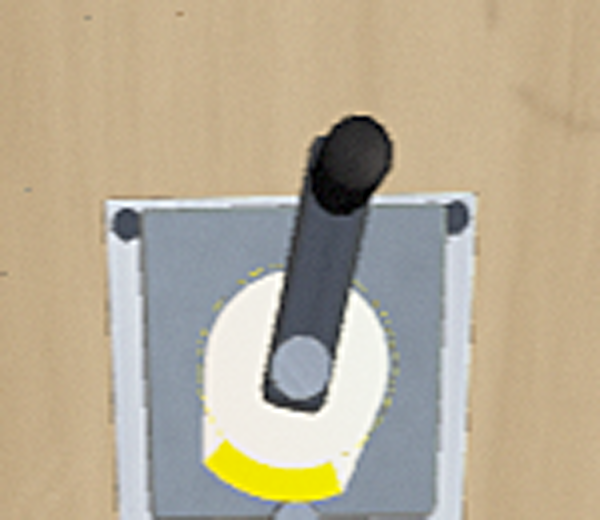

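The knob top is at crop (360,150), so the knob is about (0.595,0.290) and the crank about 2.4. I'll go and grip it.

drive_tool --commands '[9,33,0,0,0,0,60,18,66,0,0,0,0,60,27,99,0,0,0,0,60,35,130,0,0,0,0,60,35,130,-40,0,0,0,60,35,130,-80,0,0,0,60,35,130,-120,0,0,0,60,35,130,-160,0,0,0,60,35,130,-185,0,0,0,60,35,130,-204,0,0,0,60]'

```text
time_s: 3.37
eef_pos: [0.5939, 0.287, 0.0929]
tool_rot: [0.709, 0.706, -0.002, -0.001]
ft_force: [-0.6, 0.2, 0.2]
width: 0.0596
finger_force: 0.0
```

drive_tool --commands '[0,0,0,0,0,0,60,0,0,0,0,0,0,5,0,0,0,0,0,0,5,0,0,0,0,0,0,5,0,0,0,0,0,0,5,0,0,0,0,0,0,5]' --grip_force 40

```text
time_s: 3.87
eef_pos: [0.597, 0.2906, 0.099]
tool_rot: [0.707, 0.707, 0.002, 0.001]
ft_force: [-1.4, -2.5, 6.7]
width: 0.017
finger_force: 39.1
```

```bash
python3 -c "
from h import *
st();save('w4')"
```

```text
t3.87 tcp [597.  290.6  99. ] yaw 89.94 z [ 0.004  0.001 -1.   ] F [-1.4 -2.5  6.7] w 17.0 J [ 21.  36.   5.  58.  -0. 111.]
```

View pics/w4.png

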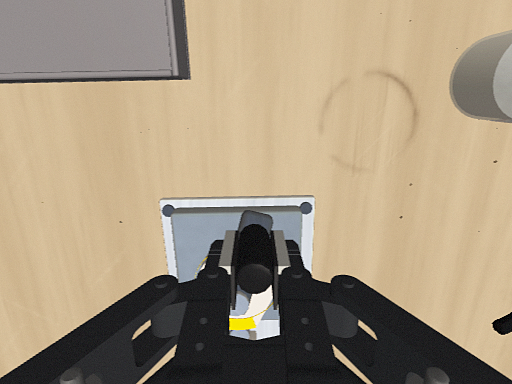

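drive_tool --commands '[-11.8,1.4,0,0,0,0,5,-23.9,0,0,0,0,0,5,-35.3,-4.4,0,0,0,0,5,-45.3,-11.4,0,0,0,0,5,-53.3,-20.6,0,0,0,0,5,-58.8,-31.5,0,0,0,0,5,-61.6,-43.4,0,0,0,0,5,-61.4,-55.5,0,0,0,0,5,-58.2,-67.3,0,0,0,0,5,-53.3,-76.5,0,0,0,0,5]'

```text
time_s: 4.75
eef_pos: [0.5431, 0.2142, 0.0989]
tool_rot: [0.707, 0.707, 0.002, 0.0]
ft_force: [-0.9, 2.4, 8.2]
width: 0.0163
finger_force: 39.9
```

drive_tool --commands '[1.5,-2.2,0,0,0,0,5,3.7,-4.9,0,0,0,0,5,3.7,-4.9,0,0,0,0,5]'

```text
time_s: 5.0
eef_pos: [0.5453, 0.2113, 0.0989]
tool_rot: [0.707, 0.707, 0.002, -0.003]
ft_force: [-7.7, 6.3, 13.4]
width: 0.0171
finger_force: 40.5
```

drive_tool --commands '[1,-1.3,0,0,0,0,5,1,-1.3,0,0,0,0,5,0,0,0,0,0,0,50,0,0,0,0,0,0,50,0,0,0,0,0,0,50,0,0,40,0,0,0,50,0,0,80,0,0,0,50,0,0,120,0,0,0,50,0,0,160,0,0,0,50,0,0,200,0,0,0,50]'

```text
time_s: 5.83
eef_pos: [0.5458, 0.2085, 0.2982]
tool_rot: [0.708, 0.707, -0.0, 0.0]
ft_force: [0.9, 0.6, 0.9]
width: 0.0499
finger_force: 0.0
```

drive_tool --commands '[0,-30,0,0,0,1,50,0,-60,0,0,0,2,50,0,-60,0,0,0,4,50,0,-60,0,0,0,6,50,0,-60,0,0,0,6,50]'

```text
time_s: 6.25
eef_pos: [0.5462, 0.148, 0.2963]
tool_rot: [0.67, 0.743, -0.0, 0.0]
ft_force: [-0.1, 0.5, -0.5]
width: 0.0503
finger_force: 0.0
```

Run:
```python
from h import *
st();c=save('w5')
for n in('w3','w5'):
    c=load(n);b,l=blobs(c,(0,170,80),(5,255,255),40)
    for p,a in b:
        i=l[int(p[1]),int(p[0])];ys,xs=np.where(l==i);print(n,p,a,plane(c,*p,.125)[:2].round(4),cv2.minAreaRect(np.c_[xs,ys].astype(np.float32)))
o=np.array([.5888,.0052]);ax=o+.235*np.array([-np.sin(.0175),np.cos(.0175)])
a=np.pi/2+.0175+2.2;print(proj(c,[*(ax+.05*np.array([np.cos(a),np.sin(a)])),.104]))
```

```text
t6.25 tcp [546.2 148.  296.3] yaw 95.90 z [ 0. -0. -1.] F [-0.1  0.5 -0.5] w 50.3 J [ 9. 20.  8. 78. -0. 93.]
w3 [63.6, 121.4] 866 [0.3734 0.2121] ((63.69913101196289, 121.71985626220703), (90.80044555664062, 10.092388153076172), 53.84181594848633)
w3 [272.8, 140.9] 45 [0.5793 0.1928] ((273.0, 140.5), (5.0, 8.0), 90.0)
w3 [273.7, 254.5] 174 [0.5827 0.0637] ((255.5, 191.5), (383.0, 511.0), 90.0)
w3 [276.8, 290.3] 683 [0.5873 0.0154] ((276.8586730957031, 289.8257141113281), (50.528438568115234, 14.312240600585938), 84.64418029785156)
w5 [72.1, 92.9] 930 [0.3672 0.2091] ((72.47587585449219, 93.51400756835938), (95.65681457519531, 10.405364036560059), 59.85861587524414)
w5 [288.2, 126.5] 44 [0.5741 0.1992] ((288.27996826171875, 126.54000091552734), (9.192388534545898, 4.38406229019165), 8.130102157592773)
w5 [273.8, 250.8] 177 [0.5771 0.0619] ((255.5, 191.5), (383.0, 511.0), 90.0)
w5 [276.9, 286.7] 734 [0.5865 0.0152] ((277.0, 286.5), (51.0, 14.0), 90.0)
(np.float64(259.1515805882123), np.float64(110.73866934845847))
```

View pics/w5.png

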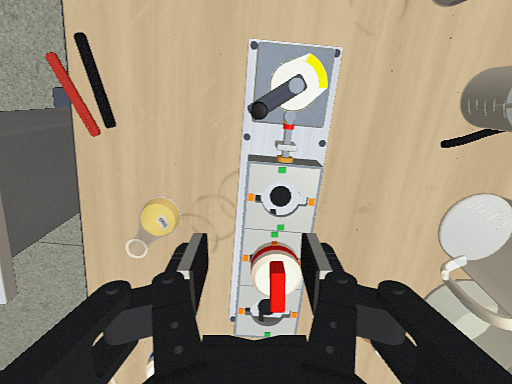

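The knob at (260,111) matches the predicted shut position (259,111). The red fin is aligned with the tool. I'll grasp the spent cartridge.

drive_tool --commands '[11,-36,0,0,0,0,60,22,-72,0,0,0,0,60,33,-108,0,0,0,0,60,42,-143,0,0,0,0,60,42,-143,-40,0,0,0,60,42,-143,-80,0,0,0,60,42,-143,-120,0,0,0,60,42,-143,-150,0,0,0,60,42,-143,-173,0,0,0,60,42,-143,-173,0,0,0,60]'

```text
time_s: 7.13
eef_pos: [0.5836, 0.0065, 0.1174]
tool_rot: [0.67, 0.743, -0.003, -0.004]
ft_force: [-0.9, -0.5, 0.1]
width: 0.0603
finger_force: 0.0
```

drive_tool --commands '[0,0,0,0,0,0,5,0,0,0,0,0,0,5,0,0,0,0,0,0,5,0,0,0,0,0,0,5,0,0,0,0,0,0,5,0,0,0,0,0,0,5]' --grip_force 70

```text
time_s: 7.63
eef_pos: [0.5894, 0.0059, 0.1253]
tool_rot: [0.669, 0.743, 0.001, 0.002]
ft_force: [0.2, 0.7, 5.0]
width: 0.0166
finger_force: 71.5
```

```bash
python3 -c "
from h import *
st()"
```

```text
t7.63 tcp [589.4   5.9 125.3] yaw 95.96 z [ 0.004 -0.    -1.   ] F [0.2 0.7 5. ] w 16.6 J [-6. 27. -7. 56. -0. 78.]
```

drive_tool --commands '[0,0,-3,0,0,0,5,0,0,-6,0,0,0,5,0,0,-6,0,0,0,5,0,0,-6,0,0,7,5,0,0,-6,0,0,14,5]'

```text
time_s: 8.05
eef_pos: [0.5904, 0.006, 0.1219]
tool_rot: [0.572, 0.821, 0.002, 0.003]
ft_force: [-3.5, 1.1, 20.3]
width: 0.0166
finger_force: 73.7
```

drive_tool --commands '[0,0,0,0,0,7,5,0,0,0,0,0,14,5,0,0,0,0,0,21,5,0,0,0,0,0,28,5,0,0,0,0,0,35,5,0,0,0,0,0,42,5,0,0,0,0,0,49,5,0,0,0,0,0,56,5,0,0,0,0,0,63,5,0,0,0,0,0,70,5]'

```text
time_s: 8.88
eef_pos: [0.5913, 0.0064, 0.1219]
tool_rot: [-0.003, 1.0, 0.0, 0.004]
ft_force: [-1.1, 1.2, 19.1]
width: 0.0168
finger_force: 73.4
```

drive_tool --commands '[0,0,0,0,0,1.5,5,0,0,0,0,0,1.5,5,0,0,2,0,0,1,5,0,0,7,0,0,1,5]'

```text
time_s: 9.22
eef_pos: [0.5907, 0.0063, 0.1265]
tool_rot: [-0.008, 1.0, 0.0, 0.003]
ft_force: [2.8, 1.4, 4.0]
width: 0.0168
finger_force: 71.4
```

```bash
python3 -c "
from h import *
s=st();print(s['wrist_torque'])"
```

```text
t9.22 tcp [590.7   6.3 126.5] yaw -179.04 z [ 0.007  0.001 -1.   ] F [2.8 1.4 4. ] w 16.8 J [-6. 27. -7. 56.  0. -7.]
[ 0.34950163 -0.8209338  -0.04307542]
```

drive_tool --commands '[0,0,10,0,0,0,5,0,0,22,0,0,0,5,0,0,40,0,0,0,5,0,0,70,0,0,0,5,0,0,100,0,0,0,5,0,0,112,0,0,0,5]'

```text
time_s: 9.72
eef_pos: [0.5879, 0.0059, 0.2396]
tool_rot: [-0.008, 1.0, -0.0, 0.001]
ft_force: [0.5, -0.2, -2.6]
width: 0.0166
finger_force: 70.5
```

```bash
python3 -c "
from h import *
s=st();c=save('s2','side');w=save('w6')
print(proj(c,[.48,.443,.035]),proj(c,[.59,.006,.2]))
for n in('top',):
    c=save('t2','top')
    g=cv2.cvtColor(c['image'],cv2.COLOR_RGB2HSV);
    m=((g[...,2]<130)&(g[...,1]<70)).astype(np.uint8);m[:,:112]=0;m[:,160:]=0;m[:194]=0;m[240:]=0
    q,l,s,ce=cv2.connectedComponentsWithStats(m);i=1+np.argmax(s[1:,4]);ys,xs=np.where(l==i);r=cv2.minAreaRect(np.c_[xs,ys].astype(np.float32));print(r,plane(c,*r[0],.03),[plane(c,*p,.035)[:2].round(3) for p in cv2.boxPoints(r)])
a=cv2.imread('pics/s2.png');b=cv2.imread('pics/t2.png')
cv2.imwrite('pics/c2.png',np.hstack([a[100:330,130:360],cv2.resize(b[150:265,100:330],(460,230))]))"
```

```text
t9.72 tcp [587.9   5.9 239.6] yaw -179.04 z [ 0.002 -0.001 -1.   ] F [ 0.5 -0.2 -2.6] w 16.6 J [-6. 23.  5. 71. -0. -7.]
(np.float64(196.5644148424612), np.float64(263.40855427069823)) (np.float64(252.8470467172898), np.float64(157.20108743913195))
((135.0, 215.5), (40.0, 37.0), 0.0) [0.48194579 0.44729527 0.03      ] [array([0.407, 0.52 ]), array([0.555, 0.53 ]), array([0.557, 0.371]), array([0.409, 0.363])]
```

View pics/c2.png

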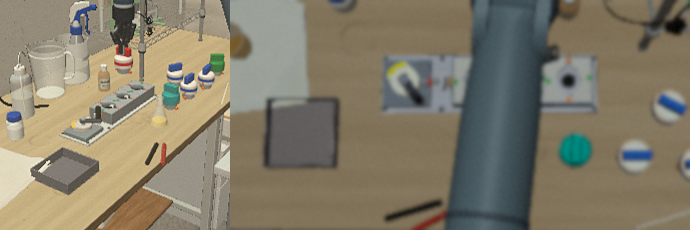

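```bash
python3 -c "
from h import *
c=load('s2');t=load('t2')
print(plane(c,195,270,.035),plane(t,136,216.5,.035),plane(c,166,169,.05))
for p in [(161,270),(192,250),(229,268),(198,291)]: print(plane(c,*p,.035).round(3))
for p in [(118,199),(154,199),(154,234),(118,234)]: print(plane(t,*p,.035).round(3))
for s in[(.5871,.0973,.05),(.5904,-.087,.05)]: print(proj(c,s),proj(t,s))
c=load('w4');print([plane(c,*p,.035).round(3) for p in [(188,78),(178,70)]])
im=load('s2')['image'][235:305,150:240];cv2.imwrite('pics/c3.png',cv2.resize(im,(720,560),interpolation=cv2.INTER_CUBIC)[:,:,::-1])
"
```

```text
[0.46162476 0.47045076 0.035     ] [0.47744208 0.44165042 0.035     ] [1.03353947 0.00512275 0.05      ]
[0.54  0.525 0.035]
[0.539 0.397 0.035]
[0.389 0.408 0.035]
[0.391 0.538 0.035]
[0.547 0.518 0.035]
[0.548 0.374 0.035]
[0.409 0.367 0.035]
[0.408 0.508 0.035]
(np.float64(238.70975123716875), np.float64(204.81287645727468)) (np.float64(223.29916859275667), np.float64(189.66256847984786))
(np.float64(266.9889041985383), np.float64(186.7397382207085)) (np.float64(269.5599267176512), np.float64(189.40492821050972))
[array([0.559, 0.378, 0.035]), array([0.553, 0.382, 0.035])]
```

View pics/c3.png

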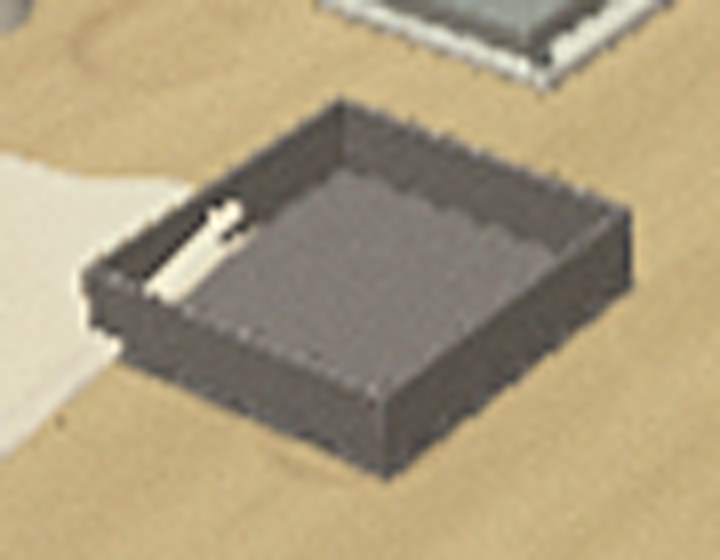

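The tray rim centre is (195,265) in the side view, which agrees with the top view: about (0.478,0.443). The white strip is the paper beneath the tray. I'll carry the spent cartridge there.

drive_tool --commands '[-5,20,0,0,0,0,5,-15,58,0,0,0,0,5,-25,97,0,0,0,0,5,-35,136,0,0,0,0,5,-45,175,0,0,0,0,5,-55,214,0,0,0,0,5,-65,253,0,0,0,0,5,-75,292,0,0,0,0,5,-85,331,0,0,0,0,5,-95,370,0,0,0,0,5]'

```text
time_s: 10.7
eef_pos: [0.4904, 0.3768, 0.2332]
tool_rot: [-0.008, 1.0, -0.002, -0.002]
ft_force: [1.1, 0.2, -2.8]
width: 0.0165
finger_force: 70.4
```

drive_tool --commands '[-10,40,0,0,0,0,5,-15,62,-20,0,0,0,5,-15,62,-60,0,0,0,5,-15,62,-95,0,0,0,5,-15,62,-120,0,0,0,5,-15,62,-133,0,0,0,5,-15,62,-136,0,0,0,5,-15,62,-136,0,0,0,5]'

```text
time_s: 11.37
eef_pos: [0.475, 0.436, 0.0969]
tool_rot: [-0.008, 1.0, -0.002, -0.003]
ft_force: [-0.5, 0.2, -3.0]
width: 0.0167
finger_force: 72.4
```

```bash
python3 -c "
from h import *
s=st()"
```

```text
t11.37 tcp [475.  436.   96.9] yaw -179.03 z [-0.006 -0.005 -1.   ] F [-0.5  0.2 -3. ] w 16.7 J [37. 35.  2. 57. -0. 36.]
```

drive_tool --commands '[0,0,-1,0,0,0,5,0,0,-2,0,0,0,5,0,0,-2,0,0,0,5]'

```text
time_s: 11.62
eef_pos: [0.4771, 0.4374, 0.0969]
tool_rot: [-0.008, 1.0, -0.001, -0.001]
ft_force: [0.2, -0.7, -2.7]
width: 0.0169
finger_force: 72.4
```

drive_tool --commands '[0,0,-1,0,0,0,5,0,0,-2,0,0,0,5,0,0,-2,0,0,0,5]'

```text
time_s: 11.87
eef_pos: [0.4779, 0.4381, 0.0964]
tool_rot: [-0.008, 1.0, 0.0, 0.0]
ft_force: [-0.4, -0.4, -4.2]
width: 0.0165
finger_force: 72.5
```

drive_tool --commands '[0,0,-1,0,0,0,5,0,0,-2,0,0,0,5,0,0,-2,0,0,0,5,0,0,-2,0,0,0,5]'

```text
time_s: 12.2
eef_pos: [0.4781, 0.4381, 0.0963]
tool_rot: [-0.008, 1.0, 0.0, 0.001]
ft_force: [-2.8, -2.7, 8.4]
width: 0.0169
finger_force: 73.8
```

drive_tool --commands '[0,0,0,0,0,0,45,0,0,0,0,0,0,45,0,0,0,0,0,0,45,0,0,20,0,0,0,45,0,0,50,0,0,0,45,0,0,90,0,0,0,45,0,0,130,0,0,0,45,0,0,170,0,0,0,45,0,-20,206,0,0,-7,45,-5,-58,206,0,0,-14,45]'

```text
time_s: 13.03
eef_pos: [0.4771, 0.3847, 0.3095]
tool_rot: [0.115, 0.993, 0.006, 0.007]
ft_force: [2.4, 0.7, 1.5]
width: 0.0451
finger_force: 0.0
```

drive_tool --commands '[-2,-40,0,0,0,-7,45,-4,-80,0,0,0,-14,45,-6,-120,0,0,0,-21,45,-8,-160,0,0,0,-28,45,-10,-200,0,0,0,-35,45,-12,-240,0,0,0,-42,45,-14,-280,0,0,0,-49,45,-16,-320,0,0,0,-56,45,-18,-360,0,0,0,-63,45,-20,-400,0,0,0,-70,45]'

```text
time_s: 13.87
eef_pos: [0.4526, -0.0217, 0.3006]
tool_rot: [0.665, 0.747, 0.0, 0.001]
ft_force: [0.3, 0.1, 0.4]
width: 0.0453
finger_force: 0.0
```

drive_tool --commands '[0,-40,0,0,0,-7,45,0,-80,0,0,0,-7,45,0,-120,0,0,0,-7,45,0,-120,0,0,0,-7,45,0,-120,0,0,0,-7,45]'

```text
time_s: 14.28
eef_pos: [0.4528, -0.1419, 0.3001]
tool_rot: [0.709, 0.705, 0.0, 0.0]
ft_force: [-0.6, 0.7, -0.9]
width: 0.0454
finger_force: 0.0
```

```bash
python3 -c "
from h import *
st();save('w7')
s=save('s3','side');t=save('t3','top');w=cv2.imread('pics/w7.png')
o=np.zeros((384,800,3),np.uint8);o[:,:512]=w;o[:190,520:800]=cv2.resize(s['image'][150:300,140:360],(280,190))[:,:,::-1];o[194:384,520:800]=cv2.resize(t['image'][160:250,110:242],(280,190))[:,:,::-1];cv2.imwrite('pics/c4.png',o)"
```

```text
t14.28 tcp [ 452.8 -141.9  300.1] yaw 89.70 z [ 0.  0. -1.] F [-0.6  0.7 -0.9] w 45.4 J [-25.   9.  -5.  75.   0.  65.]
```

drive_tool --commands '[0,-40,0,0,0,0,45,0,-80,0,0,0,0,45,0,-100,0,0,0,0,45,0,-100,0,0,0,0,45,0,-100,0,0,0,0,45]'

```text
time_s: 14.85
eef_pos: [0.4532, -0.2391, 0.3002]
tool_rot: [0.707, 0.707, 0.0, -0.0]
ft_force: [0.5, 1.2, -0.1]
width: 0.0449
finger_force: 0.0
```

```bash
python3 -c "
from h import *
st();save('w8')
for n in ('w7','w8'):
    c=load(n);b,l=blobs(c,(105,150,60),(125,255,255),40)
    for p,a in b: 
        i=np.bincount(l[l>0]).argsort()
        print(n,p,a,plane(c,*p,.092)[:2].round(4))
"
```

```text
t14.85 tcp [ 453.2 -239.1  300.2] yaw 90.00 z [-0.     0.001 -1.   ] F [ 0.5  1.2 -0.1] w 44.9 J [-35.  14.   0.  76.   0.  55.]
w7 [245.5, 191.0] 86 [ 0.4424 -0.1723]
w7 [242.7, 221.7] 634 [ 0.4385 -0.2117]
w7 [319.1, 234.8] 54 [ 0.5328 -0.2299]
w7 [237.1, 268.8] 145 [ 0.4301 -0.278 ]
w7 [233.9, 301.3] 591 [ 0.4246 -0.3284]
w8 [241.1, 145.3] 734 [ 0.4384 -0.2155]
w8 [305.9, 174.6] 82 [ 0.5129 -0.2495]
w8 [322.3, 200.8] 901 [ 0.5342 -0.2818]
w8 [236.4, 208.3] 102 [ 0.4317 -0.2914]
w8 [231.3, 239.1] 667 [ 0.4246 -0.3326]
```

View pics/c4.png

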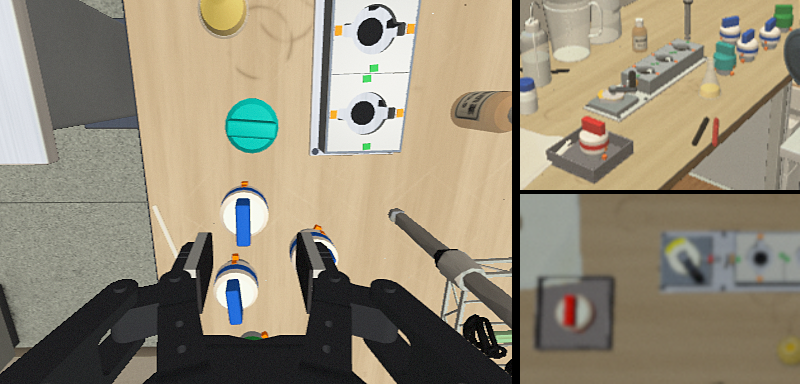

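The spent cartridge stands upright in the tray. Now I'll get fin-top centres, heights and angles.

```bash
cat >> h.py <<'E'
def fins(c,amin=300):
    hsv=cv2.cvtColor(c['image'],cv2.COLOR_RGB2HSV);b,l=blobs(c,(105,150,60),(125,255,255),amin);out=[]
    n=l.max()
    for i in range(1,n+1):
        m=l==i
        if m.sum()<amin: continue
        v=hsv[...,2][m];t,_=cv2.threshold(v.reshape(-1,1),0,255,cv2.THRESH_OTSU);k=(m&(hsv[...,2]>t)).astype(np.uint8)
        n2,l2,s2,_=cv2.connectedComponentsWithStats(k);j=1+np.argmax(s2[1:,4]);ys,xs=np.where(l2==j)
        r=cv2.minAreaRect(np.c_[xs,ys].astype(np.float32));p=cv2.boxPoints(r);q=np.array([plane(c,*x,.092)[:2] for x in p])
        e=[q[1]-q[0],q[2]-q[1]];L=max(e,key=np.linalg.norm);S=min(e,key=np.linalg.norm)
        out.append((np.array(r[0]),plane(c,*r[0],.092)[:2].round(4),'L %.0f S %.0f'%(1e3*np.linalg.norm(L),1e3*np.linalg.norm(S)),'ang %.1f'%(np.degrees(np.arctan2(L[1],L[0]))%180)))
    return out
E
python3 - <<'E'
from h import *
F={n:fins(load(n)) for n in('w1','w7','w8')}
for n in F:
    for f in F[n]: print(n,*f)
for i,a in enumerate(F['w8']):
    for m in('w1','w7'):
        for b in F[m]:
            if np.linalg.norm(a[1]-b[1])<.03: print(a[1],m,tri([ray(load('w8'),*a[0]),ray(load(m),*b[0])])[0].round(4))
E
```

```text
w1 [243.  181.5] [ 0.4384 -0.2169] L 52 S 14 ang 89.9
w1 [328.30767822 227.03845215] [ 0.5427 -0.2749] L 31 S 16 ang 62.0
w1 [232.73847961 271.40771484] [ 0.424  -0.3385] L 54 S 16 ang 95.5
w7 [242.64927673 225.47836304] [ 0.4383 -0.2168] L 53 S 15 ang 91.1
w7 [233.62008667 307.15063477] [ 0.424  -0.3379] L 55 S 16 ang 95.1
w8 [241.08329773 146.49771118] [ 0.4384 -0.2168] L 53 S 15 ang 91.2
w8 [324.67645264 203.79412842] [ 0.5374 -0.2856] L 54 S 16 ang 62.1
w8 [230.92982483 243.2484436 ] [ 0.424  -0.3384] L 54 S 16 ang 95.1
[ 0.4384 -0.2168] w1 [ 0.4384 -0.2167  0.0926]
[ 0.4384 -0.2168] w7 [ 0.4383 -0.2168  0.0919]
[ 0.5374 -0.2856] w1 [ 0.5671 -0.3231 -0.0081]
[ 0.424  -0.3384] w1 [ 0.4241 -0.3379  0.0928]
[ 0.424  -0.3384] w7 [ 0.4239 -0.3393  0.0903]
```

drive_tool --commands '[-8,11,-35,0,0,1,45,-15,22,-75,0,0,1,45,-15,22,-115,0,0,1,45,-15,22,-150,0,0,1,45,-15,22,-175,0,0,1,45,-15,22,-192,0,0,1,45,-15,22,-202,0,0,1,45,-15,22,-206,0,0,1,45,-15,22,-206,0,0,1,45,-15,22,-206,0,0,1,45]'

```text
time_s: 15.73
eef_pos: [0.4383, -0.2171, 0.095]
tool_rot: [0.701, 0.714, 0.0, 0.0]
ft_force: [0.2, -0.5, 0.4]
width: 0.0453
finger_force: 0.0
```

drive_tool --commands '[0,0,0,0,0,0,5,0,0,0,0,0,0,5,0,0,0,0,0,0,5,0,0,0,0,0,0,5,0,0,0,0,0,0,5]' --grip_force 70

```text
time_s: 16.15
eef_pos: [0.4387, -0.2185, 0.0956]
tool_rot: [0.701, 0.713, 0.0, 0.001]
ft_force: [-1.1, 1.3, 6.6]
width: 0.0164
finger_force: 69.5
```

```bash
python3 -c "
from h import *
st()"
```

```text
t16.15 tcp [ 438.7 -218.5   95.6] yaw 90.95 z [ 0.002 -0.001 -1.   ] F [-1.1  1.3  6.6] w 16.4 J [-34.  18. -25.  46.   0.  55.]
```

drive_tool --commands '[0,0,20,0,0,0,5,0,0,55,0,0,0,5,0,0,95,0,0,0,5,5,10,125,0,0,7,5,15,32,140,0,0,14,5,30,65,140,0,0,21,5,47,100,140,0,0,28,5,64,136,140,0,0,35,5,81,172,140,0,0,42,5,98,208,140,0,0,49,5]'

```text
time_s: 16.98
eef_pos: [0.5359, -0.0082, 0.2341]
tool_rot: [0.34, 0.941, -0.0, -0.0]
ft_force: [0.5, -0.3, -2.6]
width: 0.0167
finger_force: 69.1
```

drive_tool --commands '[17,36,0,0,0,7,5,34,72,0,0,0,14,5,46,98,0,0,0,21,5,50,107,0,0,0,28,5,50,107,0,0,0,35,5,50,107,-20,0,0,41,5,50,107,-35,0,0,41,5,50,107,-35,0,0,41,5]'

```text
time_s: 17.65
eef_pos: [0.5833, 0.097, 0.1955]
tool_rot: [-0.008, 1.0, -0.0, -0.004]
ft_force: [-0.6, 0.2, -3.4]
width: 0.0164
finger_force: 69.1
```

```bash
python3 -c "
from h import *
st();c=save('w9');cv2.imwrite('pics/w9c.png',c['image'][100:300,150:400,::-1].repeat(2,0).repeat(2,1))"
```

```text
t17.65 tcp [583.3  97.  195.5] yaw -179.04 z [-0.007 -0.    -1.   ] F [-0.6  0.2 -3.4] w 16.4 J [ 3. 25.  1. 66.  0.  2.]
```

View pics/w9c.png

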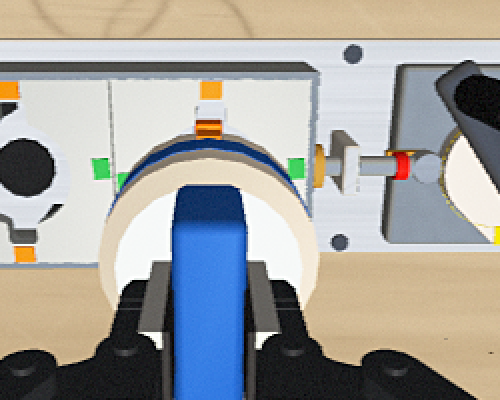

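The lug at (210,130) lines up with the orange slot mark at (210,90). I'll press it in.

drive_tool --commands '[0,0,-20,0,0,0,5,0,0,-38,0,0,0,5,0,0,-48,0,0,0,5,0,0,-55,0,0,0,5,0,0,-61,0,0,0,5,0,0,-66,0,0,0,5,0,0,-71,0,0,0,5,0,0,-74,0,0,0,5,0,0,-74,0,0,0,5]'

```text
time_s: 18.45
eef_pos: [0.5869, 0.0973, 0.1264]
tool_rot: [-0.008, 1.0, 0.0, 0.001]
ft_force: [-0.7, 0.9, 5.0]
width: 0.0166
finger_force: 70.3
```

```bash
python3 -c "
from h import *
st()"
```

```text
t18.45 tcp [586.9  97.3 126.4] yaw -179.04 z [ 0.003  0.001 -1.   ] F [-0.7  0.9  5. ] w 16.6 J [ 3. 28. -6. 56.  0.  2.]
```

drive_tool --commands '[0,0,-2,0,0,-7,5,0,0,-2,0,0,-14,5,0,0,-2,0,0,-21,5,0,0,-2,0,0,-28,5,0,0,-2,0,0,-35,5,0,0,-2,0,0,-42,5,0,0,-2,0,0,-49,5,0,0,-2,0,0,-56,5,0,0,-2,0,0,-63,5,0,0,-2,0,0,-70,5]'

```text
time_s: 19.28
eef_pos: [0.5873, 0.097, 0.1253]
tool_rot: [0.569, 0.822, 0.001, 0.002]
ft_force: [-0.2, 0.5, 6.5]
width: 0.0166
finger_force: 70.5
```

drive_tool --commands '[0,0,0,0,0,-7,5,0,0,0,0,0,-14,5,0,0,0,0,0,-17,5,0,0,0,0,0,-17,5,0,0,0,0,0,-17,5]'

```text
time_s: 19.7
eef_pos: [0.5874, 0.097, 0.1253]
tool_rot: [0.681, 0.732, 0.001, 0.002]
ft_force: [-0.5, -0.9, 6.2]
width: 0.0167
finger_force: 72.0
```

```bash
python3 -c "
from h import *
s=st();print(s['wrist_torque'])"
```

```text
t19.70 tcp [587.4  97.  125.3] yaw 94.19 z [ 0.004 -0.001 -1.   ] F [-0.5 -0.9  6.2] w 16.7 J [ 3. 28. -6. 56. -0. 89.]
[-0.09434671  0.03870752  1.43653447]
```

drive_tool --commands '[0,0,0,0,0,0,45,0,0,0,0,0,0,45,0,0,0,0,0,0,45,0,0,25,0,0,0,45,0,0,60,0,0,0,45,0,0,100,0,0,0,45,0,0,140,0,0,0,45,-10,-25,175,0,0,-4,45,-25,-62,177,0,0,-4,45,-40,-99,177,0,0,-4,45]'

```text
time_s: 20.53
eef_pos: [0.5473, -0.0027, 0.3036]
tool_rot: [0.707, 0.708, 0.002, 0.003]
ft_force: [1.1, -1.0, -0.8]
width: 0.0446
finger_force: 0.0
```

drive_tool --commands '[-15,-37,0,0,0,0,45,-30,-74,0,0,0,0,45,-45,-111,0,0,0,0,45,-60,-148,0,0,0,0,45,-75,-185,0,0,0,0,45,-90,-222,0,0,0,0,45,-94,-235,0,0,0,0,45,-94,-235,0,0,0,0,45,-94,-235,0,0,0,0,45]'

```text
time_s: 21.28
eef_pos: [0.4514, -0.2374, 0.3]
tool_rot: [0.708, 0.706, 0.0, -0.0]
ft_force: [0.7, 0.6, -0.5]
width: 0.0453
finger_force: 0.0
```

```bash
python3 -c "
from h import *
st();c=save('w10')
for f in fins(c): print(*f)
save('t4','top')
c=load('t4');b,l=blobs(c,(100,110,60),(125,255,255),15)
for p,a in b: print(p,a,plane(c,*p,.11).round(3))
"
```

```text
t21.28 tcp [ 451.4 -237.4  300. ] yaw 89.83 z [-0.     0.001 -1.   ] F [ 0.7  0.6 -0.5] w 45.3 J [-35.  14.  -0.  76.   0.  55.]
[326.14257812 205.27427673] [ 0.5372 -0.2859] L 55 S 16 ang 62.3
[232.65385437 244.73077393] [ 0.424  -0.3385] L 54 S 16 ang 95.3
[282.8, 102.3] 110 [ 0.933 -0.136  0.11 ]
[152.5, 145.0] 99 [0.75  0.373 0.11 ]
[7.8, 163.5] 79 [0.669 0.926 0.11 ]
[21.8, 169.8] 104 [0.644 0.869 0.11 ]
[221.5, 186.6] 54 [0.588 0.1   0.11 ]
```

drive_tool --commands '[30,-17,0,0,0,-7,45,60,-34,-10,0,0,-14,45,86,-48,-40,0,0,-21,45,86,-48,-80,0,0,-27.6,45,86,-48,-120,0,0,-27.6,45,86,-48,-155,0,0,-27.6,45,86,-48,-185,0,0,-27.6,45,86,-48,-200,0,0,-27.6,45,86,-48,-206,0,0,-27.6,45,86,-48,-206,0,0,-27.6,45]'

```text
time_s: 22.22
eef_pos: [0.5373, -0.2827, 0.0926]
tool_rot: [0.855, 0.519, -0.001, -0.002]
ft_force: [0.0, -0.5, 0.4]
width: 0.0449
finger_force: 0.0
```

drive_tool --commands '[0,0,0,0,0,0,45,0,0,0,0,0,0,5,0,0,0,0,0,0,5,0,0,0,0,0,0,5,0,0,0,0,0,0,5,0,0,0,0,0,0,5]'

```text
time_s: 22.72
eef_pos: [0.5388, -0.2855, 0.0964]
tool_rot: [0.856, 0.518, 0.001, 0.001]
ft_force: [-1.0, 1.5, 5.8]
width: 0.0166
finger_force: 69.0
```

```bash
python3 -c "
from h import *
st()"
```

```text
t22.72 tcp [ 538.8 -285.5   96.4] yaw 62.35 z [ 0.003 -0.001 -1.   ] F [-1.   1.5  5.8] w 16.6 J [-34.  31.  -6.  54.   0.  84.]
```

drive_tool --commands '[0,0,20,0,0,0,5,0,0,55,0,0,0,5,0,0,95,0,0,7,5,2,10,125,0,0,14,5,5,30,140,0,0,21,5,11,65,140,0,0,28,5,17,100,140,0,0,35,5,23,135,140,0,0,42,5,29,170,140,0,0,49,5,35,205,140,0,0,56,5]'

```text
time_s: 23.55
eef_pos: [0.5727, -0.0784, 0.2345]
tool_rot: [0.51, 0.86, 0.0, 0.0]
ft_force: [0.7, -0.2, -3.2]
width: 0.0168
finger_force: 69.1
```

drive_tool --commands '[6,35,0,0,0,7,5,11,65,0,0,0,14,5,15,83,0,0,0,21,5,15,86,0,0,0,28,5,15,86,0,0,0,35,5,15,86,0,0,0,42,5,15,86,0,0,0,49,5,15,86,0,0,0,56,5,15,86,-20,0,0,62.7,5,15,86,-35,0,0,62.7,5]'

```text
time_s: 24.38
eef_pos: [0.5884, 0.0059, 0.1995]
tool_rot: [-0.011, 1.0, -0.0, 0.001]
ft_force: [-0.3, 0.3, -4.0]
width: 0.0166
finger_force: 69.2
```

drive_tool --commands '[0,0,0,0,0,0,5,0,0,0,0,0,0,5]'

```text
time_s: 24.55
eef_pos: [0.5867, 0.0061, 0.1986]
tool_rot: [-0.009, 1.0, 0.0, -0.001]
ft_force: [0.4, -0.0, -2.6]
width: 0.0167
finger_force: 69.0
```

```bash
python3 -c "
from h import *
st();c=save('w11')
for n in('w9','w11'): print(n,[(b,a) for b,a in blobs(load(n),(8,150,150),(20,255,255))[0]])"
```

```text
t24.55 tcp [586.7   6.1 198.6] yaw -178.97 z [-0.003  0.    -1.   ] F [ 0.4 -0.  -2.6] w 16.7 J [-6. 24.  0. 66.  0. -7.]
w9 [([54.0, 66.8], 25), ([37.0, 67.2], 13), ([51.6, 145.0], 100), ([153.3, 144.9], 95), ([255.1, 144.9], 96), ([254.0, 163.2], 43), ([254.2, 168.3], 18), ([309.2, 184.1], 81), ([68.9, 226.5], 81), ([161.9, 226.5], 78)]
w11 [([142.1, 64.3], 28), ([153.0, 141.5], 86), ([253.9, 141.5], 87), ([354.8, 141.9], 95), ([253.6, 166.2], 43), ([253.5, 171.5], 24), ([403.6, 176.8], 15), ([318.5, 191.8], 17), ([161.6, 223.0], 69)]
```

drive_tool --commands '[1,0,-20,0,0,0,5,1,0,-38,0,0,0,5,1,0,-48,0,0,0,5,1,0,-55,0,0,0,5,1,0,-61,0,0,0,5,1,0,-66,0,0,0,5,1,0,-71,0,0,0,5,1,0,-75,0,0,0,5,1,0,-75,0,0,0,5]'

```text
time_s: 25.35
eef_pos: [0.5894, 0.006, 0.1257]
tool_rot: [-0.009, 1.0, -0.0, 0.001]
ft_force: [-2.9, 0.4, 5.8]
width: 0.0165
finger_force: 70.4
```

```bash
python3 -c "
from h import *
st()"
```

```text
t25.35 tcp [589.4   6.  125.7] yaw -178.94 z [ 0.002 -0.    -1.   ] F [-2.9  0.4  5.8] w 16.5 J [-6. 27. -7. 56.  0. -7.]
```

drive_tool --commands '[0,0,0,0,0,-7,5,0,0,0,0,0,-14,5,0,0,0,0,0,-21,5,0,0,0,0,0,-28,5,0,0,0,0,0,-35,5,0,0,0,0,0,-42,5,0,0,0,0,0,-49,5,0,0,0,0,0,-56,5,0,0,0,0,0,-63,5,0,0,0,0,0,-70,5]'

```text
time_s: 26.18
eef_pos: [0.5909, 0.0071, 0.1266]
tool_rot: [0.568, 0.823, 0.003, 0.002]
ft_force: [-0.1, 3.0, 6.0]
width: 0.0165
finger_force: 70.3
```

drive_tool --commands '[0,0,0,0,0,-7,5,0,0,0,0,0,-14,5,0,0,0,0,0,-17,5,0,0,0,0,0,-17,5,0,0,0,0,0,-17,5]'

```text
time_s: 26.6
eef_pos: [0.5895, 0.0069, 0.1265]
tool_rot: [0.68, 0.733, 0.001, 0.001]
ft_force: [-3.1, 1.4, 8.7]
width: 0.0169
finger_force: 72.2
```

```bash
python3 -c "
from h import *
s=st();print(s['wrist_torque'])"
```

```text
t26.60 tcp [589.5   6.9 126.5] yaw 94.29 z [ 0.003  0.001 -1.   ] F [-3.1  1.4  8.7] w 16.9 J [-6. 27. -7. 56.  0. 80.]
[0.44819865 0.96948899 1.22860995]
```

drive_tool --commands '[0,0,0,0,0,0,45,0,0,0,0,0,0,45,0,0,0,0,0,0,45,0,0,25,0,0,0,45,0,0,60,0,0,0,45,0,0,100,0,0,0,45,0,0,140,0,0,0,45,-10,-18,175,0,0,-4,45,-30,-53,175,0,0,-4,45,-50,-88,175,0,0,-4,45]'

```text
time_s: 27.43
eef_pos: [0.5409, -0.0828, 0.3026]
tool_rot: [0.706, 0.708, 0.002, 0.004]
ft_force: [0.3, -0.6, -1.1]
width: 0.0454
finger_force: 0.0
```

drive_tool --commands '[-19,-35,0,0,0,0,45,-38,-70,0,0,0,0,45,-57,-105,0,0,0,0,45,-76,-140,0,0,0,0,45,-88,-156,0,0,0,0,45,-88,-156,0,0,0,0,45,-88,-156,0,0,0,0,45]'

```text
time_s: 28.02
eef_pos: [0.4505, -0.2389, 0.2994]
tool_rot: [0.708, 0.706, 0.0, 0.0]
ft_force: [0.1, 0.2, -0.6]
width: 0.0452
finger_force: 0.0
```

```bash
python3 -c "
from h import *
st();c=save('w12')
for f in fins(c): print(*f)
"
```

```text
t28.02 tcp [ 450.5 -238.9  299.4] yaw 89.89 z [ 0.001  0.    -1.   ] F [ 0.1  0.2 -0.6] w 45.2 J [-35.  13.  -0.  76.   0.  55.]
[233.03077698 243.74615479] [ 0.4239 -0.3385] L 54 S 16 ang 95.4
```

drive_tool --commands '[-10,-38,0,0,0,3,45,-20,-76,-10,0,0,5.4,45,-26.5,-99.5,-45,0,0,5.4,45,-26.5,-99.5,-85,0,0,5.4,45,-26.5,-99.5,-120,0,0,5.4,45,-26.5,-99.5,-155,0,0,5.4,45,-26.5,-99.5,-185,0,0,5.4,45,-26.5,-99.5,-200,0,0,5.4,45,-26.5,-99.5,-205,0,0,5.4,45,-26.5,-99.5,-205,0,0,5.4,45]'

```text
time_s: 28.9
eef_pos: [0.4244, -0.3356, 0.0929]
tool_rot: [0.672, 0.741, 0.0, -0.002]
ft_force: [0.0, -0.2, 0.2]
width: 0.0452
finger_force: 0.0
```

drive_tool --commands '[0,0,0,0,0,0,45,0,0,0,0,0,0,5,0,0,0,0,0,0,5,0,0,0,0,0,0,5,0,0,0,0,0,0,5,0,0,0,0,0,0,5]'

```text
time_s: 29.4
eef_pos: [0.4251, -0.3384, 0.0961]
tool_rot: [0.673, 0.74, -0.0, 0.002]
ft_force: [-0.8, -0.2, 5.9]
width: 0.0165
finger_force: 68.9
```

```bash
python3 -c "
from h import *
st()"
```

```text
t29.40 tcp [ 425.1 -338.4   96.1] yaw 95.45 z [ 0.002 -0.002 -1.   ] F [-0.8 -0.2  5.9] w 16.5 J [-45.  24. -17.  49.  -0.  39.]
```

drive_tool --commands '[0,0,20,0,0,0,5,0,0,55,0,0,0,5,0,0,95,0,0,7,5,6,9,125,0,0,14,5,19,29,140,0,0,21,5,40,60,140,0,0,28,5,62,93,140,0,0,35,5,84,126,140,0,0,42,5,106,159,140,0,0,49,5,128,192,140,0,0,56,5]'

```text
time_s: 30.23
eef_pos: [0.5528, -0.1437, 0.2344]
tool_rot: [0.244, 0.97, 0.0, -0.0]
ft_force: [1.2, 0.2, -2.3]
width: 0.0165
finger_force: 69.1
```

drive_tool --commands '[20,31,0,0,0,7,5,34,52,0,0,0,14,5,38,59,0,0,0,21,5,38,59,0,0,0,28,5,38,59,-20,0,0,29.5,5,38,59,-35,0,0,29.5,5,38,59,-35,0,0,29.5,5,38,59,-35,0,0,29.5,5]'

```text
time_s: 30.9
eef_pos: [0.5892, -0.0861, 0.1984]
tool_rot: [-0.008, 1.0, 0.001, -0.002]
ft_force: [0.1, -0.0, -2.8]
width: 0.0164
finger_force: 68.9
```

```bash
python3 -c "
from h import *
st();c=save('w13')
for n in('w13',): print(n,[(b,a) for b,a in blobs(load(n),(8,150,150),(20,255,255))[0]])"
```

```text
t30.90 tcp [589.2 -86.1 198.4] yaw -179.05 z [-0.003  0.001 -1.   ] F [ 0.1 -0.  -2.8] w 16.4 J [-14.  25.   2.  66.   0. -15.]
w13 [([238.4, 63.2], 16), ([254.0, 140.9], 96), ([355.2, 140.6], 85), ([456.1, 140.5], 86), ([252.9, 165.3], 42), ([253.0, 170.1], 15), ([420.5, 191.0], 16), ([437.7, 223.1], 42)]
```

drive_tool --commands '[0,0,-20,0,0,0,5,0,0,-38,0,0,0,5,0,0,-48,0,0,0,5,0,0,-55,0,0,0,5,0,0,-61,0,0,0,5,0,0,-66,0,0,0,5,0,0,-71,0,0,0,5,0,0,-75,0,0,0,5,0,0,-75,0,0,0,5]'

```text
time_s: 31.7
eef_pos: [0.5908, -0.0864, 0.1254]
tool_rot: [-0.008, 1.0, -0.0, 0.001]
ft_force: [-3.1, 0.7, 7.6]
width: 0.0167
finger_force: 70.3
```

```bash
python3 -c "
from h import *
st()"
```

```text
t31.70 tcp [590.8 -86.4 125.4] yaw -179.04 z [ 0.002 -0.    -1.   ] F [-3.1  0.7  7.6] w 16.7 J [-14.  28.  -6.  56.   0. -15.]
```

drive_tool --commands '[0,0,0,0,0,-7,5,0,0,0,0,0,-14,5,0,0,0,0,0,-21,5,0,0,0,0,0,-28,5,0,0,0,0,0,-35,5,0,0,0,0,0,-42,5,0,0,0,0,0,-49,5,0,0,0,0,0,-56,5,0,0,0,0,0,-63,5,0,0,0,0,0,-70,5]'

```text
time_s: 32.53
eef_pos: [0.5925, -0.0857, 0.1267]
tool_rot: [0.569, 0.822, 0.002, 0.002]
ft_force: [-0.1, 3.2, 7.0]
width: 0.0167
finger_force: 70.2
```

drive_tool --commands '[0,0,0,0,0,-7,5,0,0,0,0,0,-14,5,0,0,0,0,0,-17,5,0,0,0,0,0,-17,5,0,0,0,0,0,-17,5]'

```text
time_s: 32.95
eef_pos: [0.5915, -0.086, 0.1266]
tool_rot: [0.681, 0.733, 0.001, 0.001]
ft_force: [-2.9, 1.6, 8.8]
width: 0.0165
finger_force: 72.3
```

```bash
python3 -c "
from h import *
s=st();print(s['wrist_torque'])"
```

```text
t32.95 tcp [591.5 -86.  126.6] yaw 94.20 z [ 0.003 -0.    -1.   ] F [-2.9  1.6  8.8] w 16.5 J [-14.  28.  -5.  57.   0.  71.]
[0.54360594 0.76215043 1.33880001]
```

drive_tool --commands '[0,0,0,0,0,0,45,0,0,0,0,0,0,45,0,0,0,0,0,0,45,0,0,25,0,0,0,45,0,0,60,0,0,0,45,0,0,100,0,0,0,45,0,0,140,0,0,0,45,-4,20,175,0,0,-4,45,-12,55,175,0,0,-4,45,-20,90,175,0,0,-4,45]'

```text
time_s: 33.78
eef_pos: [0.5725, 0.0032, 0.3027]
tool_rot: [0.708, 0.706, 0.002, 0.003]
ft_force: [1.0, 1.2, -0.6]
width: 0.0451
finger_force: 0.0
```

drive_tool --commands '[-8,35,0,0,0,0,50,-16,70,0,0,0,0,50,-24,105,0,0,0,0,50,-26,116,0,0,0,0,50,-26,116,0,0,0,0,50,-26,116,0,0,0,0,50,-26,116,0,0,0,0,50]'

```text
time_s: 34.37
eef_pos: [0.5448, 0.1185, 0.2992]
tool_rot: [0.708, 0.706, -0.0, 0.0]
ft_force: [0.5, -0.1, 0.4]
width: 0.0498
finger_force: 0.0
```

Run:
```python
from h import *
st();c=save('w14');s=save('s4','side');t=save('t5','top')
for f in fins(c,150): print(f[0],plane(c,*f[0],.125),*f[2:])
o=np.zeros((384,800,3),np.uint8);o[:,:512]=c['image'];o[:190,520:]=cv2.resize(s['image'][140:290,140:360],(280,190));o[194:384,520:800]=cv2.resize(t['image'][140:260,110:290],(280,190));cv2.imwrite('pics/c5.png',o[:,:,::-1])
ax=np.array([.5847,.2402]);a=np.pi/2+.0175+2.2;k=ax+.05*np.array([np.cos(a),np.sin(a)]);print(k,proj(c,[*k,.104]))
```

```text
t34.37 tcp [544.8 118.5 299.2] yaw 89.90 z [ 0.    -0.001 -1.   ] F [ 0.5 -0.1  0.4] w 49.8 J [ 6. 19.  7. 78. -0. 96.]
[294.22543335 191.52166748] [0.58705839 0.09852802 0.125     ] L 61 S 17 ang 97.1
[292.43902588 266.54879761] [0.58872482 0.00724669 0.125     ] L 61 S 18 ang 96.9
[290.2258606  323.66241455] [ 0.58915526 -0.07426792  0.125     ] L 37 S 17 ang 95.8
[0.54479628 0.21007205] (np.float64(254.05199956110692), np.float64(79.97466071017605))
```

View pics/c5.png

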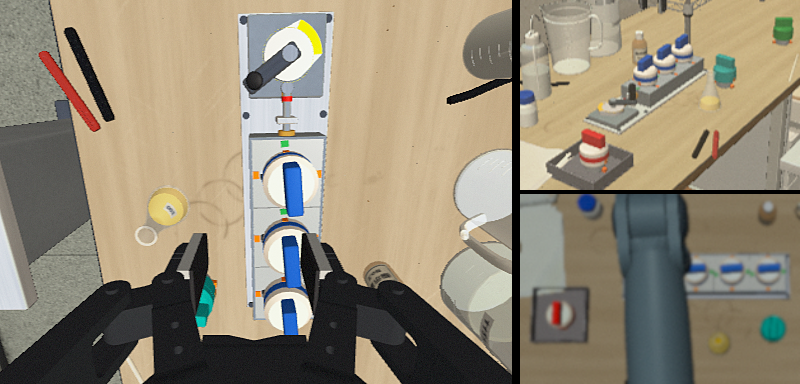

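All three are locked: fins at about 96.5° and 125 mm high, with the crank still at 0 (knob at (255,80)). The spent cartridge and bystanders are in place. Now I'll open the valve.

drive_tool --commands '[0,35,0,0,0,0,50,0,70,0,0,0,0,50,0,91,-20,0,0,0,50,0,91,-60,0,0,0,50,0,91,-100,0,0,0,50,0,91,-140,0,0,0,50,0,91,-175,0,0,0,50,0,91,-195,0,0,0,50,0,91,-202,0,0,0,50,0,91,-202,0,0,0,50]'

```text
time_s: 35.35
eef_pos: [0.543, 0.2093, 0.0953]
tool_rot: [0.708, 0.706, -0.002, -0.001]
ft_force: [-0.1, 0.4, -0.6]
width: 0.0502
finger_force: 0.0
```

drive_tool --commands '[0,0,0,0,0,0,50,0,0,0,0,0,0,5,0,0,0,0,0,0,5,0,0,0,0,0,0,5,0,0,0,0,0,0,5,0,0,0,0,0,0,5]' --grip_force 40

```text
time_s: 35.85
eef_pos: [0.5451, 0.2109, 0.0995]
tool_rot: [0.707, 0.707, 0.001, 0.001]
ft_force: [-1.2, -0.1, 5.8]
width: 0.0166
finger_force: 39.0
```

```bash
python3 -c "
from h import *
s=st()"
```

```text
t35.85 tcp [545.1 210.9  99.5] yaw 89.97 z [ 0.002  0.001 -1.   ] F [-1.2 -0.1  5.8] w 16.6 J [ 15.  28. -10.  52.   0. 105.]
```

drive_tool --commands '[-5.4,9,0,0,0,0,5,-9,19.7,0,0,0,0,5,-10.1,31,0,0,0,0,5,-8.6,42.2,0,0,0,0,5,-4.7,52.8,0,0,0,0,5,1.6,62.2,0,0,0,0,5,9.8,70,0,0,0,0,5,19.6,75.8,0,0,0,0,5,29.5,79,0,0,0,0,5,39,80.1,0,0,0,0,5]'

```text
time_s: 36.68
eef_pos: [0.5844, 0.2913, 0.0994]
tool_rot: [0.707, 0.707, 0.001, 0.001]
ft_force: [-2.9, -2.7, 6.8]
width: 0.0167
finger_force: 39.6
```

drive_tool --commands '[0,0,0,0,0,0,5,0,0,0,0,0,0,5,0,0,0,0,0,0,5]'

```text
time_s: 36.93
eef_pos: [0.5854, 0.2912, 0.0994]
tool_rot: [0.707, 0.707, 0.002, 0.001]
ft_force: [1.2, -0.4, 6.1]
width: 0.0172
finger_force: 39.4
```

drive_tool --commands '[-1,0,0,0,0,0,5,-1,0,0,0,0,0,5,-1,0,0,0,0,0,45,-1,0,0,0,0,0,45,-1,0,0,0,0,0,45,-1,0,35,0,0,0,45,-1,0,75,0,0,0,45,-1,0,115,0,0,0,45,-1,0,155,0,0,0,45,-1,0,195,0,0,0,45]'

```text
time_s: 37.77
eef_pos: [0.5815, 0.2906, 0.2939]
tool_rot: [0.707, 0.707, -0.0, -0.0]
ft_force: [0.4, 1.4, -0.0]
width: 0.0451
finger_force: 0.0
```

drive_tool --commands '[-10,-40,0,0,0,0,45,-20,-80,0,0,0,0,45,-30,-120,0,0,0,0,45,-30,-160,0,0,0,0,45,-30,-160,0,0,0,0,45,-30,-160,0,0,0,0,45,-30,-160,0,0,0,0,45]'

```text
time_s: 38.35
eef_pos: [0.5522, 0.1309, 0.2921]
tool_rot: [0.707, 0.707, 0.0, -0.0]
ft_force: [0.5, 0.7, -0.8]
width: 0.0451
finger_force: 0.0
```

Run:
```python
from h import *
st();c=save('w15');s=save('s5','side')
o=np.zeros((384,800,3),np.uint8);o[:,:512]=c['image'];o[:190,520:]=cv2.resize(s['image'][140:290,140:360],(280,190));o[194:,520:]=cv2.resize(c['image'][20:150,190:382],(280,190));cv2.imwrite('pics/c6.png',o[:,:,::-1])
ax=np.array([.5847,.2402])
for q in(2.0,2.2,2.4):
    a=np.pi/2+.0175-(q-2.2);k=ax+.05*np.array([np.cos(a),np.sin(a)]);print(q,np.round(proj(c,[*k,.104]),1))
```

```text
t38.35 tcp [552.2 130.9 292.1] yaw 89.94 z [-0.001  0.001 -1.   ] F [ 0.5  0.7 -0.8] w 45.1 J [ 7. 20.  8. 78.  0. 97.]
2.0 [278.    2.3]
2.2 [288.9   0.8]
2.4 [299.7   1.9]
```

View pics/c6.png

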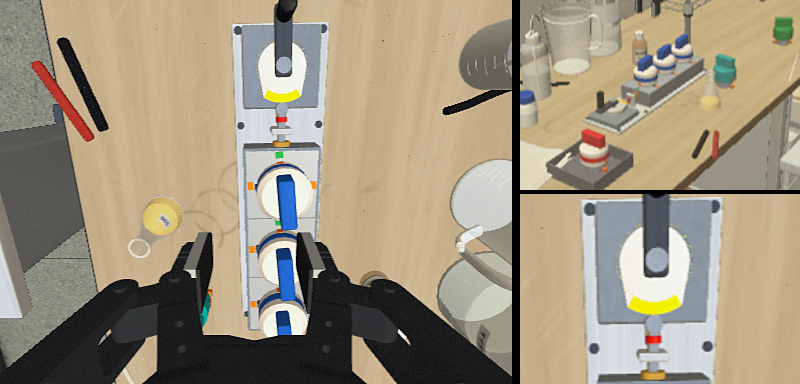

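The yellow dwell at (283,96) is centred on the follower, the knob at (287,5) matches 2.2, all three fresh cartridges are locked, and the robot is clear. I'll hand the job in.

```bash
python3 -c "
from h import *
print(arm.finish_job())"
```

```text
the job is handed in; nothing more can be done
None
```

The job is handed in: I shut the valve, stood the spent cartridge upright in the tray and locked three fresh cartridges in the sockets. Then I cranked the valve open to the middle of the dwell (about 2.2 rad) and let go, and the last camera check showed the flask and bottle where they stood.

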